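# Seat the die plate of the dough press on its key pin

### The job

Get the dough press ready: with a fingertip, push the black peg round to turn the perforated die plate until the notch in its edge is over the key pin, which stands beside the red tab on the housing, then press the plate's hub down until the plate is fully seated. Do not grip the plate or pull it up; leave everything else on the table where it is, and finish clear of the press.

Things in the scene. Friction and masses are not known exactly. Their poses are not given: they have to be found in the camera images.
- press: Housing of a bench-top dough press, fixed to the table: a blue round body 150 mm across the foot and 135 mm across the body, 48 mm high to the top of its rim. Origin: centre of its underside, on the axis about which the plate turns (vertical); x axis: from the axis toward the red key pin.
- pin (a point): Top of the red key pin, 55 mm from the press axis, 50 mm above the table. The pin is 8 mm thick with a domed top and stands up from the seat under the edge of the plate, so it is hidden by the plate until the notch meets it; a fixed red tab on the housing, 12 mm wide, just outside the plate's edge (63 to 73 mm from the axis, its top 60 mm above the table), marks its place. The pin does not move.
- notch (a point): Middle of the notch in the edge of the die plate, at the plate's top face, 55 mm from the axis. The die plate is a round steel disc with small black holes, 120 mm across and 6 mm thick; the notch is 14 mm wide, 11 mm deep and open to the edge, with a red line painted on the plate between notch and hub. While the plate is raised its top face is 58 mm above the table; seated, 48 mm (level with the housing rim).
- peg (a point): Centre of the black upright finger peg on the plate, half-way up the peg: 14 mm thick, standing 24 mm up from the plate's top face, 42 mm from the axis, exactly opposite the notch. Pushed from the side it turns the plate, either way round and as far as wanted; this takes about 1.5 N and the plate stays where it is left. Raised, the peg's top is 82 mm above the table.
- hub_top (a point): Centre of the flat top of the steel hub in the middle of the plate, 36 mm across, 16 mm high above the plate; 74 mm above the table while raised. The place to press the plate down.
- die_turn (a joint): Turn of the die plate about the vertical axis, rad, counter-clockwise from above: 0 (or any whole turn, 6.283) when the notch is over the key pin. The notch clears the pin by 3 mm each side, about 0.055 rad; the pin's dome leads it in from slightly further off.
- die_seat (a joint): Downward travel of the die plate, m: 0 as it starts (raised), 0.010 fully seated. It sits on its spindle with a tight sliding fit: it stays at the height where it is left, 3 to 5 N of pressing moves it down. If the notch is not over the pin the plate stops on the pin, with a little give, after 0.002 to 0.005. It can also be pulled up (negative values), which is not wanted.
- tub_2: Bystander: white lidded tub, 73 mm across, 64 high; origin: centre of its underside as it stands or lies. Leave it alone.
- tub_3: Bystander: small white tub with a red lid, 61 mm across, 42 high; origin: centre of its underside as it stands or lies. Leave it alone.
- measure_spoon: Bystander: steel measuring spoon, 125 x 43 x 14 mm; origin: centre of its underside as it stands or lies. Leave it alone.
- pastry_brush: Bystander: flat pastry brush with a wooden handle, 203 x 43 x 14 mm; origin: centre of its underside as it stands or lies. Leave it alone.
- sweet_mould: Bystander: carved wooden sweet mould, a bar of 62 x 235 x 26 mm; origin: centre of its underside as it stands or lies. Leave it alone.
- flour_shaker: Bystander: steel flour shaker, 72 mm across, 88 high; origin: centre of its underside as it stands or lies. Leave it alone.
- thermometer: Bystander: grey probe thermometer with a thin steel probe, 226 x 24 x 18 mm; origin: centre of its underside as it stands or lies. Leave it alone.

How it is judged:
By the outcome, as a careful person would: the job done as asked, in the order asked, and still so for the second after the job is handed in, with the robot touching nothing.
It also fails if it takes over 64 s, if anything falls off the work surface, if the arm or the gripper's body presses on something with over 40 N, if the wrist force passes 120 N, or if a joint passes its speed limit or range.

### The arm

A 6-joint arm with a two-finger parallel gripper is mounted at the origin on a cart in front of the work surface, level with it; the furniture and walls round the work are solid. World frame = base frame: x ahead of the robot, y to its left, z up, the work surface at z = 0. Lengths are in m, angles in degrees, forces in N, time in s.
With the tool pointing down it reaches from about 0.25 to 0.8 m from the base axis. Payload 3.9 kg.
Tool frame: the origin (TCP) lies on the centre line of the jaws, within the pads' length; the fingertips stand 25 mm ahead of it and the grasp point (between the pads) lies 6 mm ahead of it; z points along the fingers, y is the direction in which the jaws open and shut (so a half turn about z gives the same grasp; the last joint's range is limited). The gripper opens to 85 mm and grips with 20 to 120 N. Pads are 22 mm wide; open, the fingers measure 114 mm over their backs; the gripper's body (76 mm by 85 mm) begins 54 mm behind the grasp point. The pads swing forward as they close: fully open they stand 13 mm farther back than shut.
Start: joints at [63.255, 14.897, -7.913, 67.191, 0, 90], TCP at [0.236, 0.469, 0.256] pointing down, gripper open.
Joint ranges: [-159.42, 159.42], [-47.68, 98.78], [-73.54, 78.23], [-108.79, 121.32], [-90, 84.71], [-180, 180]. Speed limits (degrees/s): [147.25, 147.25, 180, 180, 180, 180].

### API

Orientations are given as [roll, pitch, yaw] about the fixed x, y, z axes, in that order (R = Rz(yaw) Ry(pitch) Rx(roll)).
In Python, from rig import get_state, vision, workorder gives the robot as it stands. The module is installed in compiled form; this text tells all that it offers.
- The arm moves only by the tool step_arm, never from a script. Its argument "steps" is one flat list of numbers, 7 for each row, row after row: the turn, a rotation vector about the tool's x, y, z in rad, then the shift along the tool's x, y, z in m, then the closure, from 0 (fully open) to 1 (shut). A call has exactly 5 rows; each row is the pose to reach, as a shift and turn from the pose commanded when the call began, along the tool's axes at that moment; what a row does not reach only later rows make up. A row lasts 1/10 s, in which the tool goes at most 50 mm and 8.59 degrees, less where a joint would pass 70% of its speed; a pose out of reach is approached as far as the arm can. A call with a gripper value outside its range is refused whole. The fingers move at their own pace and stop on an object; the grip force is fixed at half the most. Time passes only in rows, so rows that repeat a pose let the fingers close, or fill a call up. It gives the time, the measured TCP pose, the force and the opening at its end, in the units of the state.
- get_state(): the state, without advancing time (a new reading comes with each control period).
- vision.grab_frame(name): name is "scene" or "top" or "wrist"; returns a dict with "frame" (420x560x3 uint8, blue, green, red), "depth" (420x560 float32, m along the optical axis (not along the pixel's ray), 0 where there is no reading), "vfov" (degrees; the focal length in pixels is half the picture's height over the tangent of half this angle, whatever the lens; pixels are square), "cx", "cy" (the principal point, pixels), "pose" (4x4, takes a point from camera to world coordinates); the wrist camera has in their place "tool_from_camera" (4x4, takes a point from camera to tool coordinates, whose origin is the TCP and whose axes are the flange's). Camera axes: x right, y down, z forward; pixel columns grow to the right and rows downward; lengths in m; the calibration is good to about 2 mm. The wrist camera is an equidistant fisheye: a pixel r from the principal point sees the ray r / f radians off the axis. A picture is of the moment at which its call begins: read the wrist's pose just before it.
- workorder.hand_in(): hands the job in, once; it reports no verdict.
Trained networks look in a picture, given as the dict that the camera call returned (one of the last four; its "shot" number tells which), for a name from the list of things; names that differ only in an ending like _2 or _b are one class to them, and where a whole thing is asked for, a point or a joint stands for the part that bears it (a point fixed in the world has none). Each returns a list of dicts, best first, with "score" (0 to 1); they miss things now and then, are a little off and sometimes report something else, mostly with a low value. They report only what shows in the picture. A call takes as long as a camera call.
- vision.boxes_of(picture, thing): "xy" ([column, row] in pixels, amid what is visible of it).
The state is a dict: "t": time; "qpos": joint angles; "dq": joint speeds; "joint_torque": joint torques, N m; "ee_pos": TCP position; "tcp_rot": TCP orientation; "ft_force": force on the tool from outside, world axes, zero at the start; "moment": the same for the moment, N m; "gripper_width": finger opening in m.
Only numpy, scipy, OpenCV 4.12 (cv2) and the standard library are available. Lean on these libraries where they do the work, as an engineer would, in place of code of your own. Each camera call takes 0.05 s, during which the arm holds its last target.

## Working session

There is one attempt and no reset: what is moved stays moved. The work goes in short steps, Python scripts to look and compute and a tool call to move; the robot and the scene stay as the last step left them, time stands still between calls to the robot, and variables do not carry over. Pictures are saved under pics/ and viewed, and the job is handed in when it is done.

Besides the shell and the picture viewer there is one more tool, called after ">>>" as name(argument=value, ...), one argument or row to a line, values as JSON. step_arm: Moves the arm, as the interface text tells. Its arguments: {"type":"object","properties":{"steps":{"type":"array"}},"required":["steps"]}

```bash
mkdir -p pics; cat > h.py <<'E'
import numpy as np, cv2
from rig import get_state, vision, workorder
def f_of(p): return p["frame"].shape[0]/2/np.tan(np.radians(p["vfov"])/2)
def w(p,u,v,d=None,z=None):
    f=f_of(p); r=np.array([(u-p["cx"])/f,(v-p["cy"])/f,1.]); T=p["pose"]
    if z is not None:
        k=T[:3,:3]@r; return T[:3,3]+k*(z-T[2,3])/k[2]
    if d is None: d=p["depth"][int(round(v)),int(round(u))]
    return T[:3,:3]@(r*d)+T[:3,3]
def cloud(p):
    f=f_of(p); H,W=p["depth"].shape; u,v=np.meshgrid(np.arange(W),np.arange(H)); d=p["depth"]
    c=np.stack([(u-p["cx"])/f*d,(v-p["cy"])/f*d,d],-1)
    return c@p["pose"][:3,:3].T+p["pose"][:3,3]
def px(p,X):
    T=p["pose"]; c=T[:3,:3].T@(np.array(X)-T[:3,3]); f=f_of(p); return c[:2]/c[2]*f+[p["cx"],p["cy"]]
E
python3 - <<'E'
from h import *
s=get_state(); print({k:np.round(v,3) for k,v in s.items()})
for n in ["top","scene"]:
    p=vision.grab_frame(n); cv2.imwrite(f"pics/{n}0.png",p["frame"])
    print(n,p["vfov"],p["pose"].round(3).tolist())
    for t in ["press","notch","peg","hub_top","pin"]:
        b=vision.boxes_of(p,t)
        print(t,[(np.round(x["xy"],1),round(x["score"],2),w(p,*x["xy"]).round(3)) for x in b[:2]])
E
```

```text
{'t': np.float64(0.0), 'qpos': array([63.254, 14.936, -7.984, 67.192,  0.   , 90.002]), 'dq': array([-0.006,  0.031, -0.058, -0.116, -0.021,  0.035]), 'joint_torque': array([ 2.0000e-03, -4.0568e+01,  2.5393e+01,  1.9000e-02, -0.0000e+00,
       -0.0000e+00]), 'ee_pos': array([0.236, 0.468, 0.255]), 'tcp_rot': array([-179.888,   -0.   ,  153.252]), 'ft_force': array([-0.223,  0.911,  0.311]), 'moment': array([-0.012, -0.018, -0.022]), 'gripper_width': np.float64(0.086)}
top 53.24490500210778 [[-0.009, -0.989, 0.145, 0.381], [-1.0, 0.013, 0.027, 0.01], [-0.029, -0.145, -0.989, 1.184], [0.0, 0.0, 0.0, 1.0]]
press [(array([311.7, 226.4]), 0.83, array([ 0.506, -0.065,  0.073]))]
notch [(array([313.7, 222.3]), 0.58, array([ 0.517, -0.071,  0.074]))]
peg [(array([312.4, 222.3]), 0.66, array([ 0.517, -0.067,  0.078]))]
hub_top [(array([309.7, 221.6]), 0.7, array([ 0.519, -0.06 ,  0.072]))]
pin [(array([314.7, 224.3]), 0.88, array([ 0.512, -0.073,  0.074])), (array([313.7, 220.9]), 0.3, array([0.381, 0.01 , 1.184]))]
scene 54.0202157542571 [[0.443, -0.654, 0.613, 0.005], [-0.896, -0.314, 0.313, -0.237], [-0.012, -0.688, -0.726, 0.718], [0.0, 0.0, 0.0, 1.0]]
press [(array([319.2, 255.8]), 0.68, array([ 0.493, -0.082,  0.058])), (array([320.1, 244.3]), 0.31, array([ 0.51 , -0.076,  0.072]))]
notch [(array([318.7, 245.3]), 0.85, array([ 0.508, -0.074,  0.071]))]
peg [(array([320.5, 245.5]), 0.84, array([ 0.508, -0.078,  0.072])), (array([319.5, 252.3]), 0.62, array([ 0.503, -0.079,  0.057]))]
hub_top [(array([318.7, 244.6]), 0.62, array([ 0.508, -0.073,  0.072]))]
pin [(array([318.2, 258.4]), 0.93, array([ 0.487, -0.082,  0.057]))]
```

```bash
python3 - <<'E'
import cv2
a=cv2.imread("pics/top0.png");b=cv2.imread("pics/scene0.png")
cv2.imwrite("pics/c_top.png",cv2.resize(a[150:300,220:420],(800,600),interpolation=cv2.INTER_CUBIC))
cv2.imwrite("pics/c_scene.png",cv2.resize(b[170:320,220:420],(800,600),interpolation=cv2.INTER_CUBIC))
E
```

```text
(no output)
```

View pics/top0.png

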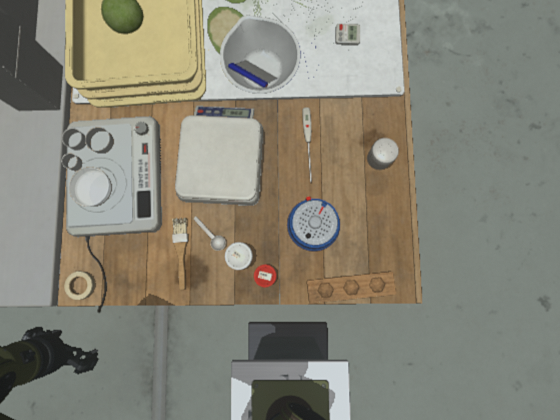

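View pics/c_top.png

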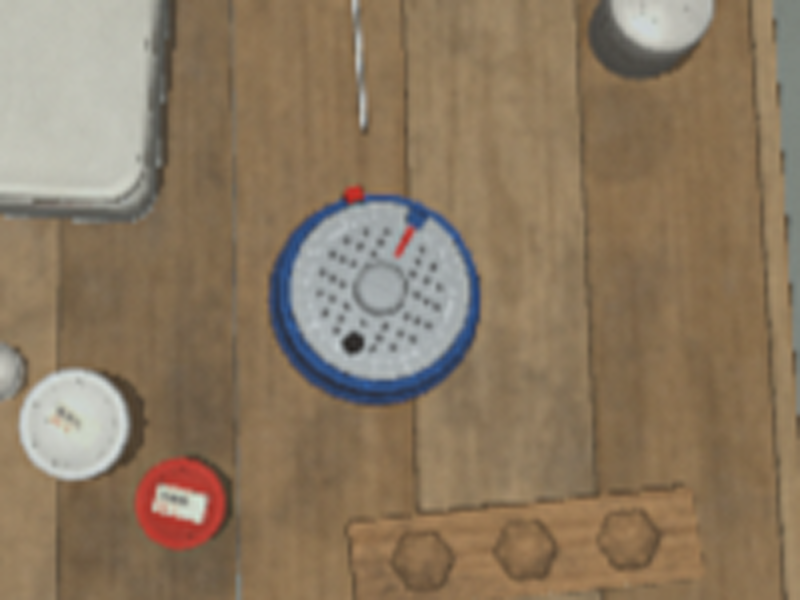

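View pics/c_scene.png

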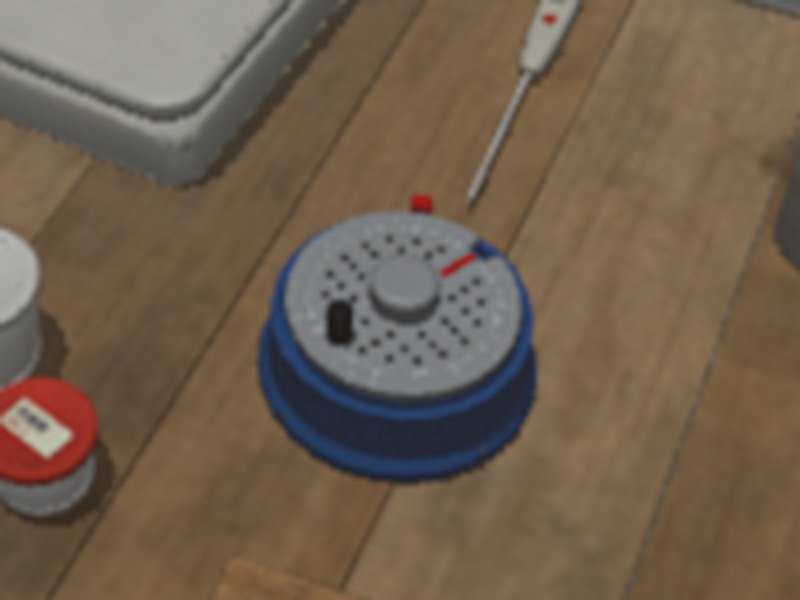

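View pics/scene0.png

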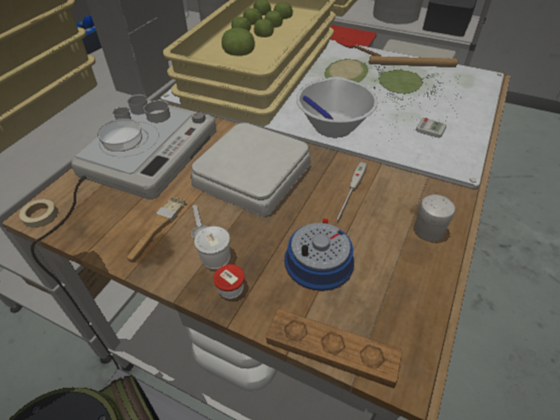

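The close-ups show the hub near top-image (315,222), the tab near (309,199), the notch near (324,204) and the peg near (308,236). So the plate has to turn counter-clockwise by roughly 0.6–0.7 rad. I'll measure that now.

```bash
cat > meas.py <<'E'
from h import *
import sys
def meas(n,zoff=0.0,verbose=True):
    p=vision.grab_frame(n); im=p["frame"]; 
    C=cloud(p); hsv=cv2.cvtColor(im,cv2.COLOR_BGR2HSV)
    # plate: points with z .05-.064 fit axis ; use gray pixels
    X,Y,Z=C[...,0],C[...,1],C[...,2]
    near=np.hypot(X-.515,Y+.068)<.085
    gray=near&(hsv[...,1]<60)&(p["depth"]>0)
    c,l,st,ce=None,None,None,None
    # hub disc by depth
    # plate ellipse: contour of gray + black region above z
    m=(gray).astype(np.uint8)*255
    cn=max(cv2.findContours(m,cv2.RETR_EXTERNAL,cv2.CHAIN_APPROX_NONE)[0],key=cv2.contourArea)
    hull=cv2.convexHull(cn); e=cv2.fitEllipse(hull)
    zp=.058-zoff
    pts=np.array([w(p,u,v,z=zp)[:2] for u,v in hull[:,0,:]])
    A=np.c_[2*pts,np.ones(len(pts))]; s=np.linalg.lstsq(A,(pts**2).sum(1),rcond=None)[0]
    ctr=s[:2]; R=np.sqrt(s[2]+ctr@ctr)
    red=near&(hsv[...,1]>140)&((hsv[...,0]<8)|(hsv[...,0]>172))&(hsv[...,2]>80)
    n_,L,S,Ce=cv2.connectedComponentsWithStats(red.astype(np.uint8))
    out={"ctr":ctr,"R":R,"red":[]}
    for i in range(1,n_):
        if S[i,4]<4: continue
        for z in (.06,zp):
            q=w(p,*Ce[i],z=z)[:2]-ctr
            out["red"].append((S[i,4],Ce[i].round(1),z,q.round(4),round(np.hypot(*q),4),round(np.degrees(np.arctan2(q[1],q[0])),1)))
    blk=near&(hsv[...,2]<50)
    n_,L,S,Ce=cv2.connectedComponentsWithStats(blk.astype(np.uint8))
    out["blk"]=[]
    for i in range(1,n_):
        if S[i,4]<12: continue
        q=w(p,*Ce[i],z=(.082 if n=="top" else .070)-zoff)[:2]-ctr
        out["blk"].append((S[i,4],Ce[i].round(1),q.round(4),round(np.hypot(*q),4),round(np.degrees(np.arctan2(q[1],q[0])),1)))
    if verbose:
        print(n,"ctr",ctr.round(4),"R",R.round(4))
        for r in out["red"]: print(" red",*r)
        for r in out["blk"]: print(" blk",*r)
    return p,out
if __name__=="__main__":
    z=float(sys.argv[1]) if len(sys.argv)>1 else 0
    for n in ("top","scene"): meas(n,z)
E
python3 meas.py; python3 -c "
from h import *
p=vision.grab_frame('wrist');print({k:v for k,v in p.items() if k not in('frame','depth')})
cv2.imwrite('pics/w0.png',p['frame'])"
```

```text
top ctr [ 0.5202 -0.0736] R 0.0604
 red 16 [307.9 198.1] 0.06 [0.0652 0.0162] 0.0672 13.9
 red 16 [307.9 198.1] 0.058 [0.0656 0.0161] 0.0675 13.8
 red 8 [320.8 209.8] 0.06 [ 0.0328 -0.0177] 0.0373 -28.4
 red 8 [320.8 209.8] 0.058 [ 0.0331 -0.0179] 0.0376 -28.5
scene ctr [ 0.5195 -0.0726] R 0.0613
 red 19 [325.1 220.4] 0.06 [0.0665 0.0154] 0.0683 13.0
 red 19 [325.1 220.4] 0.058 [0.0683 0.0159] 0.0701 13.1
 red 12 [334.2 235.7] 0.06 [ 0.0346 -0.0176] 0.0388 -27.0
 red 12 [334.2 235.7] 0.058 [ 0.0363 -0.0172] 0.0401 -25.3
 blk 56 [304.5 250.5] [-0.0357  0.0195] 0.0406 151.4
{'vfov': 65.70646984690485, 'cx': 282.1849644345322, 'cy': 210.3306875554959, 'tool_from_camera': array([[-2.16797123e-04, -9.55323005e-01, -2.95563713e-01,
         7.48594886e-02],
       [ 9.99999783e-01, -3.90960054e-04,  5.30159999e-04,
         2.53220573e-04],
       [-6.22027648e-04, -2.95563534e-01,  9.55322883e-01,
        -1.17561056e-01],
       [ 0.00000000e+00,  0.00000000e+00,  0.00000000e+00,
         1.00000000e+00]]), 'shot': 5}
```

View pics/w0.png

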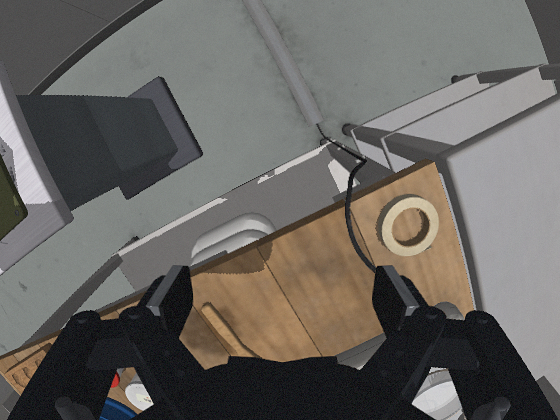

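```bash
cat >> h.py <<'E'
def shift(yaw,d):
    c,s=np.cos(np.radians(yaw)),np.sin(np.radians(yaw))
    return np.array([c*d[0]+s*d[1], s*d[0]-c*d[1], -d[2]]).round(4)
E
python3 -c "
from h import *
for k in range(6): print(k, 153.25-42.97*k, shift(153.25-42.97*k,[.0412,-.0782,0]))"
```

```text
0 153.25 [-0.072  -0.0513  0.    ]
1 110.28 [-0.0876  0.0115  0.    ]
2 67.31 [-0.0563  0.0682  0.    ]
3 24.340000000000003 [0.0053 0.0882 0.    ]
4 -18.629999999999995 [0.064  0.0609 0.    ]
5 -61.599999999999994 [0.0884 0.001  0.    ]
```

>>> step_arm(
  steps=[0,0,0.15,-0.0144,-0.0103,0,0.2,0,0,0.3,-0.0288,-0.0205,0,0.4,0,0,0.45,-0.0432,-0.0308,0,0.6,0,0,0.6,-0.0576,-0.041,0,0.8,0,0,0.75,-0.072,-0.0513,0,1],
)

```text
t: 1.25
ee_pos: [0.2777, 0.39, 0.2564]
tcp_rot: [180.0, -0.0, 109.9]
ft_force: [1.1, 1.4, 0.4]
gripper_width: 0.0121
```

>>> step_arm(
  steps=[0,0,0.15,-0.0175,0.0023,0,1,0,0,0.3,-0.035,0.0046,0,1,0,0,0.45,-0.0526,0.0069,0,1,0,0,0.6,-0.07,0.0092,0,1,0,0,0.75,-0.0876,0.0115,0,1],
)

```text
t: 1.75
ee_pos: [0.3189, 0.3118, 0.2564]
tcp_rot: [180.0, -0.0, 67.0]
ft_force: [-0.4, 0.0, -0.2]
gripper_width: -0.0001
```

>>> step_arm(
  steps=[0,0,0.15,-0.0113,0.0136,0,1,0,0,0.3,-0.0225,0.0273,0,1,0,0,0.45,-0.0338,0.0409,0,1,0,0,0.6,-0.045,0.0546,0,1,0,0,0.75,-0.0563,0.0682,0,1],
)

```text
t: 2.25
ee_pos: [0.376, 0.2042, 0.2565]
tcp_rot: [-178.3, -0.0, 27.4]
ft_force: [2.1, -0.2, 1.2]
gripper_width: 0.0004
```

>>> step_arm(
  steps=[0,0,0.15,0.001,0.0176,0,1,0,0,0.3,0.002,0.0353,0,1,0,0,0.45,0.003,0.053,0,1,0,0,0.6,0.004,0.0706,0,1,0,0,0.75,0.005,0.0882,0,1],
)

```text
t: 2.75
ee_pos: [0.4241, 0.0582, 0.2538]
tcp_rot: [-172.2, 1.5, 2.5]
ft_force: [-0.8, 0.6, -0.0]
gripper_width: 0.0001
```

```bash
python3 -c "
from h import *
s=get_state(); print({k:np.round(s[k],2) for k in ('qpos','dq','ee_pos','tcp_rot','t')})"
```

```text
{'qpos': array([  2.41,   6.46, -19.53,  65.54,   7.84, 179.94]), 'dq': array([-3.640e+01,  4.400e+00,  2.750e+00,  1.970e+00,  1.385e+01,
        1.000e-02]), 'ee_pos': array([0.42, 0.06, 0.25]), 'tcp_rot': array([-172.16,    1.52,    2.47]), 't': np.float64(2.75)}
```

```bash
cat >> h.py <<'E'
from scipy.spatial.transform import Rotation as Ro
def rel(pos,rpy,s=None):
    s=s or get_state()
    Rc=Ro.from_euler('xyz',s['tcp_rot'],degrees=True); Rd=Ro.from_euler('xyz',rpy,degrees=True)
    return (Rc.inv()*Rd).as_rotvec().round(4), Rc.inv().apply(np.array(pos)-s['ee_pos']).round(4)
E
python3 -c "
from h import *
print(rel([.43,.05,.256],[180,0,40]))"
```

```text
(array([-0.1406, -0.0193, -0.6558]), array([ 0.0055,  0.008 , -0.0034]))
```

>>> step_arm(
  steps=[-0.03,-0.004,-0.13,0.001,0.0016,-0.0007,1,-0.056,-0.008,-0.26,0.002,0.0032,-0.0014,1,-0.084,-0.012,-0.39,0.003,0.0048,-0.002,1,-0.112,-0.015,-0.52,0.004,0.0064,-0.0027,1,-0.14,-0.019,-0.65,0.0055,0.008,-0.0034,1],
)

```text
t: 3.25
ee_pos: [0.4298, 0.0513, 0.2559]
tcp_rot: [179.9, 0.0, 40.2]
ft_force: [-0.4, 0.0, 0.6]
gripper_width: -0.0001
```

```bash
python3 -c "
from h import *
s=get_state(); print({k:np.round(s[k],3) for k in ('qpos','ee_pos','tcp_rot','t')})
y=s['tcp_rot'][2]
for k in range(5): print(k, shift(y+42.97*k,(np.array([.483,.01,.256])-s['ee_pos'])/5))"
```

```text
{'qpos': array([ 6.85300e+00,  5.88800e+00, -1.94230e+01,  6.46940e+01,
       -7.20000e-02,  1.46678e+02]), 'ee_pos': array([0.43 , 0.051, 0.256]), 'tcp_rot': array([1.79942e+02, 4.40000e-02, 4.01750e+01]), 't': np.float64(3.25)}
0 [ 0.0028  0.0132 -0.    ]
1 [-0.0069  0.0115 -0.    ]
2 [-0.0129  0.0037 -0.    ]
3 [-0.012  -0.0061 -0.    ]
4 [-0.0046 -0.0126 -0.    ]
```

>>> step_arm(
  steps=[0,0,-0.15,0.0006,0.0026,0,1,0,0,-0.3,0.0012,0.0052,0,1,0,0,-0.45,0.0018,0.0078,0,1,0,0,-0.6,0.0024,0.0104,0,1,0,0,-0.75,0.0028,0.0132,0,1],
)

```text
t: 3.75
ee_pos: [0.4404, 0.0431, 0.2559]
tcp_rot: [-180.0, 0.0, 83.2]
ft_force: [-0.5, -0.6, -0.5]
gripper_width: 0.0002
```

>>> step_arm(
  steps=[0,0,-0.15,-0.0014,0.0023,0,1,0,0,-0.3,-0.0028,0.0046,0,1,0,0,-0.45,-0.0042,0.0069,0,1,0,0,-0.6,-0.0056,0.0092,0,1,0,0,-0.75,-0.0069,0.0115,0,1],
)

```text
t: 4.25
ee_pos: [0.4509, 0.0348, 0.2559]
tcp_rot: [-180.0, 0.0, 126.2]
ft_force: [1.1, -0.2, 0.1]
gripper_width: 0.0004
```

>>> step_arm(
  steps=[0,0,-0.15,-0.0026,0.0007,0,1,0,0,-0.3,-0.0052,0.0014,0,1,0,0,-0.45,-0.0078,0.0021,0,1,0,0,-0.6,-0.0104,0.0028,0,1,0,0,-0.75,-0.0129,0.0037,0,1],
)

```text
t: 4.75
ee_pos: [0.4615, 0.0264, 0.2559]
tcp_rot: [-180.0, -0.0, 169.2]
ft_force: [0.3, -0.7, 0.8]
gripper_width: -0.0006
```

>>> step_arm(
  steps=[0,0,-0.15,-0.0024,-0.0012,0,1,0,0,-0.3,-0.0048,-0.0024,0,1,0,0,-0.45,-0.0072,-0.0036,0,1,0,0,-0.6,-0.0096,-0.0048,0,1,0,0,-0.75,-0.012,-0.006,0,1],
)

```text
t: 5.25
ee_pos: [0.4721, 0.0182, 0.2559]
tcp_rot: [180.0, -0.0, -147.9]
ft_force: [-0.4, 0.1, 0.0]
gripper_width: -0.0001
```

>>> step_arm(
  steps=[0,0,-0.15,-0.001,-0.0025,0,1,0,0,-0.3,-0.002,-0.005,0,1,0,0,-0.45,-0.003,-0.0075,0,1,0,0,-0.6,-0.004,-0.01,0,1,0,0,-0.75,-0.0046,-0.0126,0,1],
)

```text
t: 5.75
ee_pos: [0.4827, 0.01, 0.2559]
tcp_rot: [180.0, -0.0, -104.9]
ft_force: [-0.9, -0.6, -1.0]
gripper_width: 0.0004
```

```bash
python3 -c "
from h import *
s=get_state(); print({k:np.round(s[k],3) for k in ('qpos','ee_pos','tcp_rot','t')})
print(rel([.483,.01,.256],[180,0,-90]))
p=vision.grab_frame('wrist'); cv2.imwrite('pics/w1.png',p['frame'])"
```

```text
{'qpos': array([ 1.1920e+00,  1.0795e+01, -1.3450e+01,  6.5778e+01, -1.4000e-02,
       -7.3906e+01]), 'ee_pos': array([0.483, 0.01 , 0.256]), 'tcp_rot': array([ 1.79982e+02, -2.00000e-02, -1.04901e+02]), 't': np.float64(5.75)}
(array([ 0.0004, -0.0003, -0.2601]), array([-0.0001, -0.0003, -0.0001]))
```

View pics/w1.png

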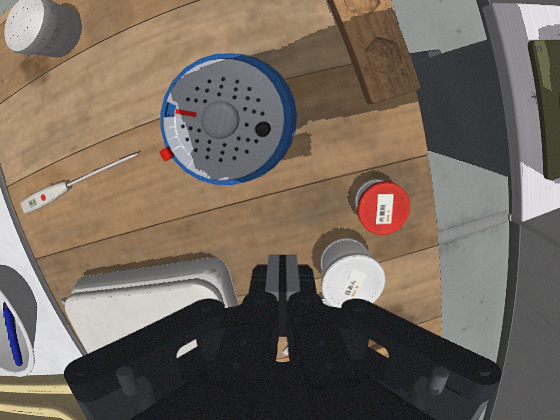

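```bash
cat > wm.py <<'E'
from h import *
def wray(p,s,u,v):
    f=f_of(p); d=np.array([u-p["cx"],v-p["cy"]]); r=np.hypot(*d); th=r/f
    c=np.array([*(d/max(r,1e-9)*np.sin(th)),np.cos(th)])
    T=p["tool_from_camera"]; R=Ro.from_euler('xyz',s['tcp_rot'],degrees=True)
    return R.apply(T[:3,3])+s['ee_pos'], R.apply(T[:3,:3]@c)
def wz(p,s,u,v,z):
    o,d=wray(p,s,u,v); return (o+d*(z-o[2])/d[2])[:2]
def circ(pts):
    A=np.c_[2*pts,np.ones(len(pts))]; q=np.linalg.lstsq(A,(pts**2).sum(1),rcond=None)[0]
    return q[:2],np.sqrt(q[2]+q[:2]@q[:2])
def run(z=0.0,name=None):
    s=get_state(); p=vision.grab_frame("wrist"); im=p["frame"]
    if name: cv2.imwrite(name,im)
    hsv=cv2.cvtColor(im,cv2.COLOR_BGR2HSV); H,W=im.shape[:2]
    XY=np.array([[wz(p,s,u,v,.058-z) for u in range(W)] for v in range(330)])
    A0=np.array([.520,-.073])
    near=np.zeros((H,W),bool); near[:330]=np.hypot(*(XY-A0).transpose(2,0,1))<.085
    red=near&(hsv[...,1]>140)&((hsv[...,0]<8)|(hsv[...,0]>172))&(hsv[...,2]>70)
    blk=near&(hsv[...,2]<45)
    g=near&(hsv[...,1]<60)&(hsv[...,2]>60)
    cn=max(cv2.findContours(g.astype(np.uint8),cv2.RETR_EXTERNAL,cv2.CHAIN_APPROX_NONE)[0],key=cv2.contourArea)
    hull=cv2.convexHull(cn)[:,0]; pts=np.array([wz(p,s,*q,.058-z) for q in hull])
    c,R=circ(pts); res=np.abs(np.hypot(*(pts-c).T)-R)<.0015; c,R=circ(pts[res])
    print("t",round(float(s['t']),2),"plate ctr",c.round(4),"R",R.round(4),len(pts),res.sum())
    def rep(tag,cent,zz):
        q=wz(p,s,*cent,zz)-c; print(tag,np.round(cent,1),"r",round(np.hypot(*q),4),"ang",round(np.degrees(np.arctan2(q[1],q[0])),2),"xy",(q+c).round(4))
    n,L,S,Ce=cv2.connectedComponentsWithStats(red.astype(np.uint8))
    for i in range(1,n):
        if S[i,4]>15: rep("red60 %d"%S[i,4],Ce[i],.060); rep("  redplate",Ce[i],.058-z)
    n,L,S,Ce=cv2.connectedComponentsWithStats(blk.astype(np.uint8))
    for i in range(1,n):
        if S[i,4]>80: rep("blk %d"%S[i,4],Ce[i],.080-z)
    return p,s
if __name__=="__main__":
    import sys; run(float(sys.argv[1]),sys.argv[2])
E
python3 wm.py 0 pics/w2.png; python3 - <<'E'
from wm import *
im=cv2.imread("pics/w2.png"); cv2.imwrite("pics/w2c.png",cv2.resize(im[40:200,140:340],(800,640)[:2] if 0 else (750,600),interpolation=cv2.INTER_CUBIC))
p=vision.grab_frame("top")
for t in ("tub_2","tub_3","sweet_mould","thermometer"):
    print(t,[(w(p,*b["xy"]).round(3),round(b["score"],2)) for b in vision.boxes_of(p,t)[:2]])
E
```

```text
t 5.8 plate ctr [ 0.5223 -0.0731] R 0.06 51 51
red60 94 [186.4 112.4] r 0.0363 ang -28.07 xy [ 0.5543 -0.0901]
  redplate [186.4 112.4] r 0.0369 ang -27.88 xy [ 0.5549 -0.0903]
red60 131 [166.5 153.3] r 0.0663 ang 13.8 xy [ 0.5867 -0.0572]
  redplate [166.5 153.3] r 0.0671 ang 13.67 xy [ 0.5875 -0.0572]
blk 175 [263.3 128.9] r 0.0425 ang 152.66 xy [ 0.4846 -0.0535]
tub_2 [(array([0.426, 0.135, 0.065]), 0.9), (array([ 0.814, -0.054,  0.019]), 0.19)]
tub_3 [(array([0.426, 0.135, 0.065]), 0.9), (array([ 0.814, -0.054,  0.019]), 0.19)]
sweet_mould [(array([ 0.344, -0.209,  0.027]), 0.58)]
thermometer [(array([0.381, 0.01 , 1.184]), 0.74)]
```

View pics/w2c.png

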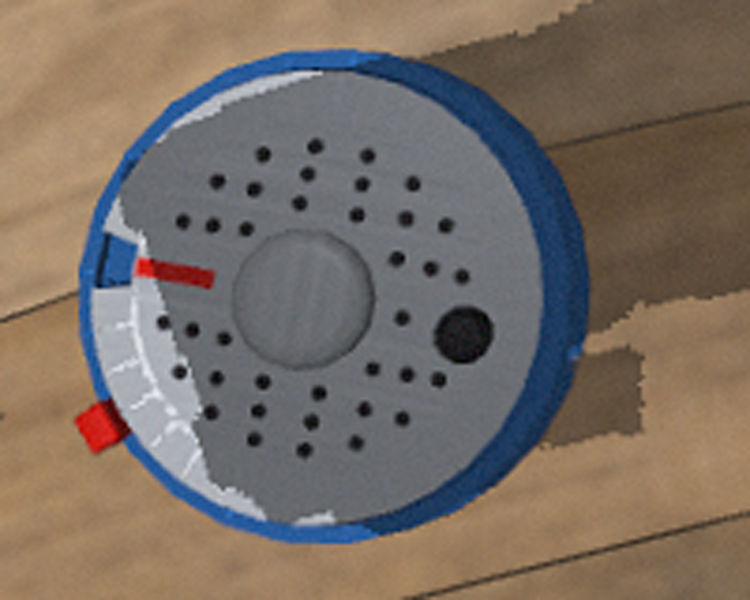

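The wrist image shows the tab at (166,153), 13.8° about the axis, the notch and line at −27.8°, and the peg at (263,129), 152.6°. I'll push the peg about 41.4° counter-clockwise, which is toward −y. First I'll come down beside it on the +y side.

```bash
python3 -c "
from h import *
print(rel([.479,-.016,.156],[180,0,-90]))"
```

```text
(array([ 0.0006, -0.0004, -0.2679]), array([ 0.026 , -0.0037,  0.0998]))
```

>>> step_arm(
  steps=[0,0,-0.07,0.007,-0.001,0.02,1,0,0,-0.135,0.013,-0.002,0.04,1,0,0,-0.2,0.02,-0.003,0.065,1,0,0,-0.267,0.026,-0.0037,0.09,1,0,0,-0.267,0.026,-0.0037,0.1,1],
)

```text
t: 6.6
ee_pos: [0.4774, -0.0164, 0.1538]
tcp_rot: [179.7, -0.0, -90.1]
ft_force: [-0.3, 0.0, -0.7]
gripper_width: -0.0002
```

>>> step_arm(
  steps=[0,0,0,0,0,0.015,1,0,0,0,0,0,0.03,1,0,0,0,0,0,0.045,1,0,0,0,0,0,0.058,1,0,0,0,0,0,0.065,1],
)

```text
t: 7.1
ee_pos: [0.4791, -0.0157, 0.0904]
tcp_rot: [179.9, -0.0, -90.0]
ft_force: [-0.4, 0.0, 0.3]
gripper_width: 0.0002
```

```bash
python3 wm.py 0 pics/w3.png; python3 -c "
from h import *
s=get_state(); print(s['ee_pos'].round(4),s['tcp_rot'].round(2),s['ft_force'].round(2))"
```

```text
t 7.1 plate ctr [ 0.5223 -0.073 ] R 0.0603 63 63
red60 375 [129.  121.5] r 0.0358 ang -28.91 xy [ 0.5537 -0.0903]
  redplate [129.  121.5] r 0.0367 ang -28.15 xy [ 0.5547 -0.0903]
red60 408 [ 83.1 187.6] r 0.0653 ang 13.26 xy [ 0.5859 -0.058 ]
  redplate [ 83.1 187.6] r 0.0668 ang 13.35 xy [ 0.5873 -0.0576]
blk 1102 [268.8 200.7] r 0.0412 ang 154.91 xy [ 0.485  -0.0555]
blk 257 [282.  274.2] r 0.0667 ang 129.74 xy [ 0.4797 -0.0217]
blk 122 [259.9 269.8] r 0.0591 ang 123.79 xy [ 0.4894 -0.0239]
blk 121 [304.8 270. ] r 0.0721 ang 136.97 xy [ 0.4696 -0.0238]
blk 493 [256.8 291.3] r 0.0679 ang 117.25 xy [ 0.4912 -0.0127]
blk 205 [208.6 303.4] r 0.0682 ang 96.51 xy [ 0.5146 -0.0052]
[ 0.4786 -0.0158  0.0897] [179.87  -0.   -90.03] [-0.21 -0.7  -1.1 ]
```

View pics/w3.png

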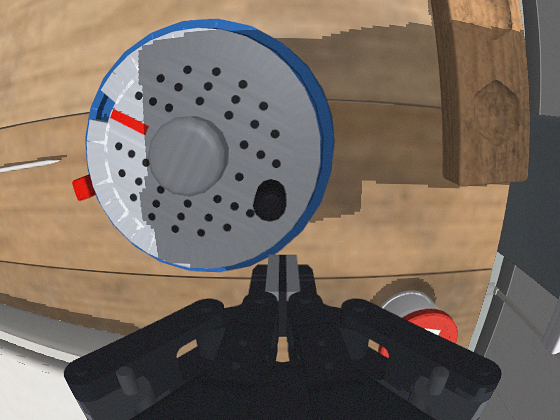

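The fingertip is clear at about (283,262), with the peg ahead of it at (269,201). I'll push along tool +x.

>>> step_arm(
  steps=[0,0,0,0.005,0,0,1,0,0,0,0.01,0,0,1,0,0,0,0.015,0,0,1,0,0,0,0.019,0,0,1,0,0,0,0.024,0,0,1],
)

```text
t: 7.65
ee_pos: [0.4784, -0.0398, 0.091]
tcp_rot: [179.9, 0.1, -90.0]
ft_force: [-2.8, 2.5, 0.5]
gripper_width: 0.0001
```

>>> step_arm(
  steps=[0,0,0,0.003,0,0,1,0,0,0,0.006,0,0,1,0,0,0,0.009,0,0,1,0,0,0,0.012,0,0,1,0,0,0,0.015,0,0,1],
)

```text
t: 8.15
ee_pos: [0.4792, -0.0553, 0.0908]
tcp_rot: [180.0, -0.0, -90.0]
ft_force: [-1.1, 2.2, -0.5]
gripper_width: 0.0001
```

```bash
python3 wm.py 0 pics/w4.png; python3 -c "
from h import *
s=get_state(); print(s['ee_pos'].round(4),s['tcp_rot'].round(2),s['ft_force'].round(2))"
```

```text
t 8.15 plate ctr [ 0.5221 -0.0729] R 0.0603 50 50
red60 300 [133.  230.3] r 0.0362 ang -1.16 xy [ 0.5583 -0.0737]
  redplate [133.  230.3] r 0.0372 ang 0.04 xy [ 0.5593 -0.0729]
red60 399 [ 95.7 252.4] r 0.0649 ang 11.83 xy [ 0.5856 -0.0596]
  redplate [ 95.7 252.4] r 0.0665 ang 12.38 xy [ 0.587  -0.0587]
blk 6659 [259.5 298.3] r 0.0403 ang 142.08 xy [ 0.4903 -0.0482]
blk 125 [259.9 269.8] r 0.0338 ang 163.36 xy [ 0.4897 -0.0633]
[ 0.4794 -0.0558  0.0908] [ 1.7999e+02 -7.0000e-02 -8.9980e+01] [-0.21  2.21 -0.12]
```

View pics/w4.png

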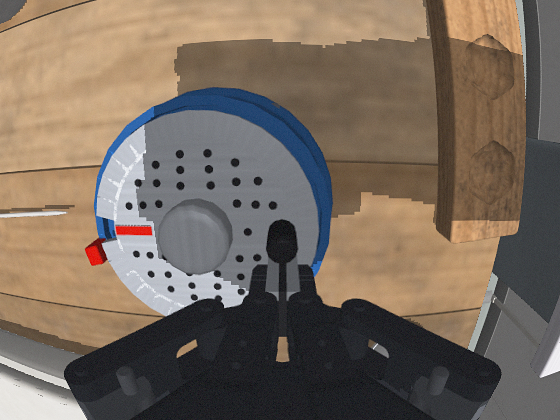

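The plate has turned to about 0° and the tab is at about 13°, so roughly 13° (9–10 mm of push) remains. I'll push a bit short of that and re-measure.

>>> step_arm(
  steps=[0,0,0,0.002,0,0,1,0,0,0,0.004,0,0,1,0,0,0,0.006,0,0,1,0,0,0,0.0075,0,0,1,0,0,0,0.008,0,0,1],
)

```text
t: 8.7
ee_pos: [0.4793, -0.0633, 0.0909]
tcp_rot: [180.0, -0.0, -90.0]
ft_force: [0.1, 2.0, 0.2]
gripper_width: 0.0004
```

```bash
python3 wm.py 0 pics/w5.png; python3 -c "
from h import *
s=get_state(); print(s['ee_pos'].round(4),s['tcp_rot'].round(2),s['ft_force'].round(2))
im=cv2.imread('pics/w5.png'); cv2.imwrite('pics/w5c.png',cv2.resize(im[190:310,60:220],(800,600),interpolation=cv2.INTER_CUBIC))"
```

```text
t 8.7 plate ctr [ 0.522  -0.0732] R 0.0602 53 51
red60 490 [100.6 263.8] r 0.0633 ang 11.63 xy [ 0.5839 -0.0605]
  redplate [100.6 263.8] r 0.0649 ang 12.28 xy [ 0.5853 -0.0594]
red60 306 [137.1 255.7] r 0.0369 ang 9.89 xy [ 0.5583 -0.0669]
  redplate [137.1 255.7] r 0.0381 ang 11.04 xy [ 0.5594 -0.0659]
blk 6813 [261.1 299.4] r 0.0369 ang 151.18 xy [ 0.4896 -0.0554]
blk 159 [260.1 267.9] r 0.0324 ang 178.02 xy [ 0.4896 -0.0721]
blk 122 [304.7 269.9] r 0.0522 ang 177.67 xy [ 0.4698 -0.0711]
[ 0.4793 -0.0633  0.0909] [ 1.7998e+02 -3.0000e-02 -8.9970e+01] [-1.37  1.49 -0.57]
```

View pics/w5c.png

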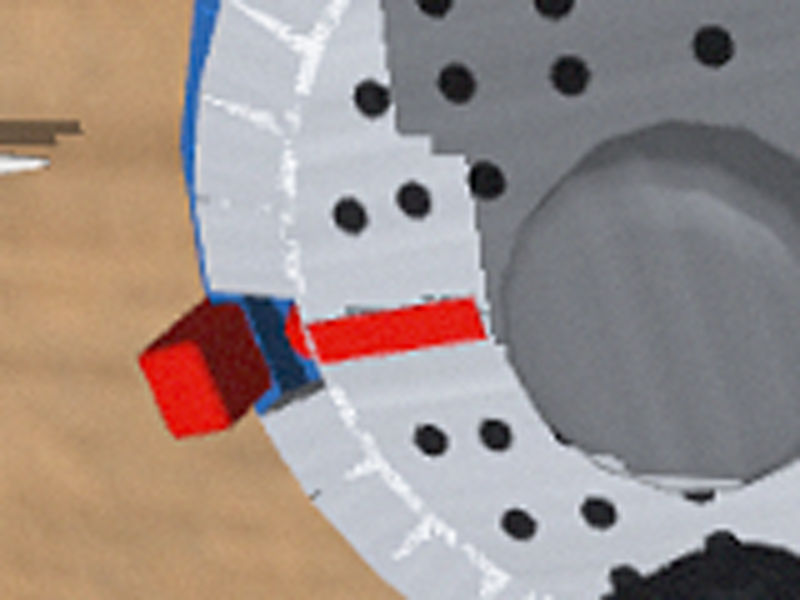

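The red pin dome now shows in the notch, with about 2.3° left, which is 1.7 mm at the peg. After that I'll back off and lift to check.

>>> step_arm(
  steps=[0,0,0,0.0008,0,0,1,0,0,0,0.0015,0,0,1,0,0,0,0.0018,0,0,1,0,0,0,0.0018,0,0,1,0,0,0,-0.001,0,0,1],
)

```text
t: 9.25
ee_pos: [0.4796, -0.0625, 0.0909]
tcp_rot: [-180.0, -0.1, -90.0]
ft_force: [0.4, 0.5, 0.1]
gripper_width: 0.0
```

>>> step_arm(
  steps=[0,0,0,-0.01,0,0,1,0,0,0,-0.02,0,0,1,0,0,0,-0.03,0,-0.01,1,0,0,0,-0.045,0,-0.03,1,0,0,0,-0.06,0,-0.06,1],
)

```text
t: 9.75
ee_pos: [0.4778, -0.0008, 0.1508]
tcp_rot: [179.8, -0.0, -89.9]
ft_force: [0.8, -0.4, -0.2]
gripper_width: 0.0003
```

>>> step_arm(
  steps=[0,0,0,0,-0.007,-0.02,1,0,0,0,0,-0.014,-0.04,1,0,0,0,0,-0.02,-0.06,1,0,0,0,0,-0.02,-0.07,1,0,0,0,0,-0.02,-0.07,1],
)

```text
t: 10.25
ee_pos: [0.5001, -0.0015, 0.2225]
tcp_rot: [-179.9, -0.0, -89.9]
ft_force: [-0.5, -0.1, -0.3]
gripper_width: -0.0
```

```bash
python3 wm.py 0 pics/w6.png; python3 meas.py; python3 -c "
from h import *
s=get_state(); print(s['ee_pos'].round(4),s['tcp_rot'].round(2),s['ft_force'].round(2))
im=cv2.imread('pics/w6.png'); cv2.imwrite('pics/w6c.png',cv2.resize(im[60:240,120:360],(800,600),interpolation=cv2.INTER_CUBIC))"
```

```text
t 10.25 plate ctr [ 0.5222 -0.0732] R 0.0601 49 49
red60 121 [216.8 127.9] r 0.0367 ang 13.25 xy [ 0.5579 -0.0647]
  redplate [216.8 127.9] r 0.0372 ang 13.23 xy [ 0.5584 -0.0647]
red60 47 [200.9 132.7] r 0.0516 ang 13.68 xy [ 0.5723 -0.061 ]
  redplate [200.9 132.7] r 0.0521 ang 13.66 xy [ 0.5728 -0.0609]
red60 170 [185.3 137.1] r 0.0665 ang 13.45 xy [ 0.5868 -0.0577]
  redplate [185.3 137.1] r 0.0671 ang 13.44 xy [ 0.5875 -0.0576]
blk 220 [306.9 105.8] r 0.0414 ang -166.9 xy [ 0.4818 -0.0826]
top ctr [ 0.5194 -0.093 ] R 0.0428
scene ctr [ 1.091  -0.1234] R 0.4667
 red 26 [325.  221.2] 0.06 [-0.507   0.0655] 0.5112 172.6
 red 26 [325.  221.2] 0.058 [-0.5052  0.066 ] 0.5095 172.6
 red 9 [323.1 230.2] 0.06 [-0.5329  0.0595] 0.5362 173.6
 red 9 [323.1 230.2] 0.058 [-0.5312  0.0601] 0.5346 173.5
 blk 3424 [293.2  40.6] [0.2507 0.4906] 0.5509 62.9
 blk 2265 [289.  135.2] [-0.2715  0.262 ] 0.3773 136.0
 blk 66 [317.3 256.6] [-0.6101  0.0414] 0.6115 176.1
 blk 23 [289.8 262.9] [-0.6475  0.0836] 0.6528 172.6
[ 0.4981 -0.0018  0.2199] [ 1.7985e+02 -1.0000e-02 -8.9950e+01] [-0.55  0.28 -0.7 ]
```

View pics/w6c.png

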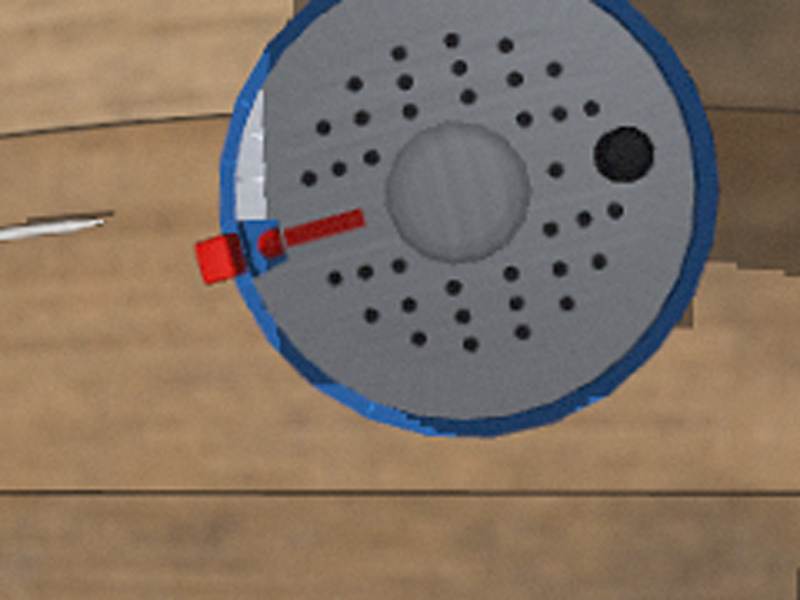

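The notch is over the pin: line 13.2°, pin dome 13.7°, tab 13.4°. Next I'll go over the hub.

```bash
python3 -c "
from h import *
print(rel([.522,-.073,.125],[180,0,-90]))"
```

```text
(array([ 0.0025, -0.0003,  0.0009]), array([ 0.0712, -0.024 ,  0.0949]))
```

>>> step_arm(
  steps=[0,0,0,0.03,-0.009,0,1,0,0,0,0.06,-0.019,0.005,1,0,0,0,0.0715,-0.023,0.03,1,0,0,0,0.0715,-0.023,0.07,1,0,0,0,0.0715,-0.023,0.095,1],
)

```text
t: 10.9
ee_pos: [0.5199, -0.0739, 0.1225]
tcp_rot: [179.7, 0.0, -90.0]
ft_force: [-0.2, 0.2, -0.3]
gripper_width: -0.0002
```

>>> step_arm(
  steps=[0,0,0,0,0,0.006,1,0,0,0,0,0,0.012,1,0,0,0,0,0,0.017,1,0,0,0,0,0,0.021,1,0,0,0,0,0,0.021,1],
)

```text
t: 11.4
ee_pos: [0.5226, -0.0735, 0.1052]
tcp_rot: [-180.0, -0.0, -89.9]
ft_force: [-0.8, -0.0, -0.4]
gripper_width: 0.0002
```

```bash
python3 -c "
from h import *
for i in range(3):
  s=get_state(); p=vision.grab_frame('scene');print(s['ee_pos'].round(4),s['tcp_rot'].round(2),s['ft_force'].round(2))
cv2.imwrite('pics/s7.png',cv2.resize(p['frame'][120:320,200:460],(780,600),interpolation=cv2.INTER_CUBIC))"
```

```text
[ 0.5226 -0.0735  0.1052] [-1.7998e+02 -2.0000e-02 -8.9950e+01] [-0.8  -0.   -0.43]
[ 0.5227 -0.0735  0.1054] [-1.7997e+02 -3.0000e-02 -8.9950e+01] [-0.12 -0.58  0.77]
[ 0.5227 -0.0735  0.1055] [-1.7996e+02 -3.0000e-02 -8.9950e+01] [-0.59 -0.21  0.17]
```

View pics/s7.png

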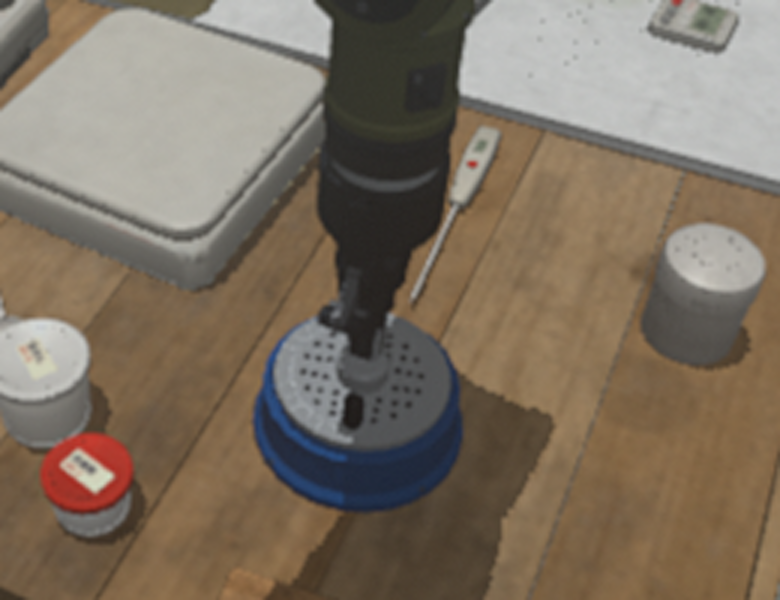

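The fingertip is centred above the hub and clear of the peg. I'll press down in small steps and watch the force.

>>> step_arm(
  steps=[0,0,0,0,0,0.003,1,0,0,0,0,0,0.006,1,0,0,0,0,0,0.008,1,0,0,0,0,0,0.009,1,0,0,0,0,0,0.01,1],
)

```text
t: 12.05
ee_pos: [0.5225, -0.0736, 0.095]
tcp_rot: [-180.0, -0.0, -90.0]
ft_force: [0.9, 0.0, 3.6]
gripper_width: 0.0001
```

>>> step_arm(
  steps=[0,0,0,0,0,0.001,1,0,0,0,0,0,0.002,1,0,0,0,0,0,0.003,1,0,0,0,0,0,0.004,1,0,0,0,0,0,0.005,1],
)

```text
t: 12.55
ee_pos: [0.5225, -0.0736, 0.0898]
tcp_rot: [180.0, -0.0, -90.0]
ft_force: [-0.1, -0.5, 3.9]
gripper_width: -0.0001
```

Force is a steady 4 N at 9 mm of travel, so the plate passed the depth where the pin would have stopped it. I'll continue to the bottom.

>>> step_arm(
  steps=[0,0,0,0,0,0.0004,1,0,0,0,0,0,0.0008,1,0,0,0,0,0,0.0012,1,0,0,0,0,0,0.0015,1,0,0,0,0,0,0.0015,1],
)

```text
t: 13.05
ee_pos: [0.5225, -0.0736, 0.089]
tcp_rot: [-180.0, -0.0, -90.0]
ft_force: [0.1, 0.7, 6.9]
gripper_width: -0.0002
```

>>> step_arm(
  steps=[0,0,0,0,0,0.0004,1,0,0,0,0,0,0.0008,1,0,0,0,0,0,0.0012,1,0,0,0,0,0,0.0015,1,0,0,0,0,0,0.0015,1],
)

```text
t: 13.55
ee_pos: [0.5226, -0.0736, 0.0888]
tcp_rot: [-179.9, -0.0, -90.0]
ft_force: [-2.0, 1.3, 17.1]
gripper_width: -0.0002
```

The force rose to 17 N with no further motion, so the plate has bottomed at z = 0.0888 (10 mm of travel). I'll lift straight off and check.

>>> step_arm(
  steps=[0,0,0,0,0,-0.005,1,0,0,0,0,0,-0.02,1,0,0,0,0,0,-0.045,1,0,0,0,0,0,-0.08,1,0,0,0,0,0,-0.11,1],
)

```text
t: 14.05
ee_pos: [0.5211, -0.0734, 0.1972]
tcp_rot: [179.8, -0.0, -90.0]
ft_force: [0.6, 0.1, -0.3]
gripper_width: 0.0
```

>>> step_arm(
  steps=[0,0,0,-0.02,0.005,-0.01,1,0,0,0,-0.04,0.01,-0.02,1,0,0,0,-0.06,0.015,-0.025,1,0,0,0,-0.073,0.02,-0.025,1,0,0,0,-0.073,0.02,-0.025,1],
)

```text
t: 14.55
ee_pos: [0.5008, 0.0006, 0.221]
tcp_rot: [179.8, -0.0, -89.8]
ft_force: [0.4, 0.9, -0.4]
gripper_width: 0.0001
```

```bash
python3 wm.py 0.01 pics/w8.png; python3 -c "
from h import *
from wm import wray
s=get_state(); p=vision.grab_frame('wrist'); print(s['ee_pos'].round(4),s['tcp_rot'].round(2),s['ft_force'].round(2))
im=p['frame']; cv2.imwrite('pics/w8c.png',cv2.resize(im[60:240,120:360],(800,600),interpolation=cv2.INTER_CUBIC))
# heights from depth
f=f_of(p);T=p['tool_from_camera'];R=Ro.from_euler('xyz',s['tcp_rot'],degrees=True)
pts=[]
for v in range(60,240):
  for u in range(120,400):
    d=p['depth'][v,u]
    if d<=0: continue
    a=np.array([u-p['cx'],v-p['cy']]);r=np.hypot(*a)+1e-9;th=r/f
    c=np.array([*(a/r*np.tan(th)),1])*d
    pts.append(R.apply(T[:3,:3]@c+T[:3,3])+s['ee_pos'])
pts=np.array(pts); r=np.hypot(pts[:,0]-.522,pts[:,1]+.0732)
for lo,hi in ((0,.014),(.025,.033),(.05,.057),(.0615,.066),(.08,.1)): print(lo,hi,np.median(pts[(r>lo)&(r<hi),2]).round(4))
q=vision.grab_frame('scene'); cv2.imwrite('pics/s8.png',cv2.resize(q['frame'][120:320,200:460],(780,600),interpolation=cv2.INTER_CUBIC)); cv2.imwrite('pics/s8f.png',q['frame'])"
```

```text
t 14.55 plate ctr [ 0.5223 -0.0731] R 0.06 52 52
red60 116 [218.5 125.1] r 0.0346 ang 13.41 xy [ 0.5559 -0.0651]
  redplate [218.5 125.1] r 0.0369 ang 13.18 xy [ 0.5582 -0.0647]
red60 53 [200.6 130.5] r 0.0511 ang 13.78 xy [ 0.5719 -0.0609]
  redplate [200.6 130.5] r 0.0542 ang 13.62 xy [ 0.5749 -0.0603]
red60 173 [184.5 134.9] r 0.0663 ang 13.49 xy [ 0.5868 -0.0576]
  redplate [184.5 134.9] r 0.07 ang 13.37 xy [ 0.5904 -0.0569]
blk 212 [306.  103.8] r 0.0414 ang -167.0 xy [ 0.4819 -0.0824]
[ 5.013e-01 -2.000e-04  2.210e-01] [ 1.7985e+02 -5.0000e-02 -8.9880e+01] [ 0.41  0.65 -0.39]
0 0.014 0.0639
0.025 0.033 0.048
0.05 0.057 0.0479
0.0615 0.066 0.0475
0.08 0.1 -0.0006
```

View pics/w8c.png

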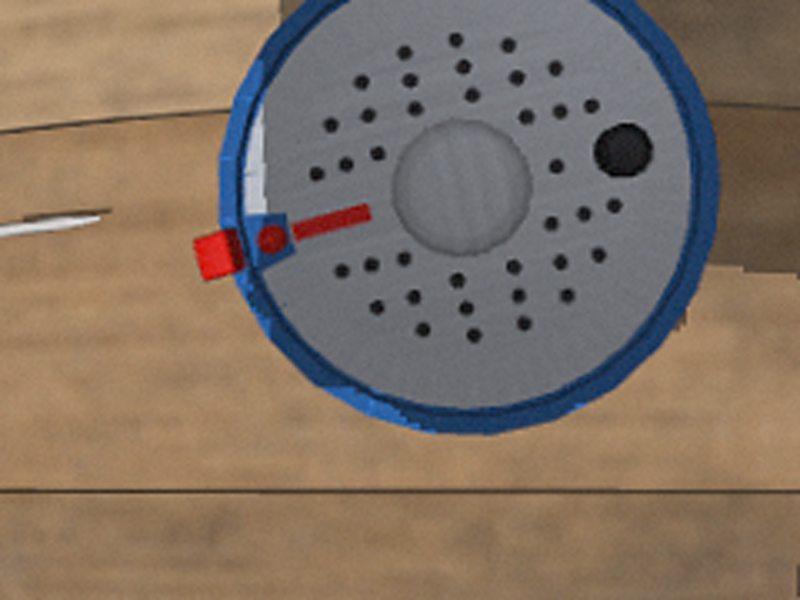

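View pics/s8.png

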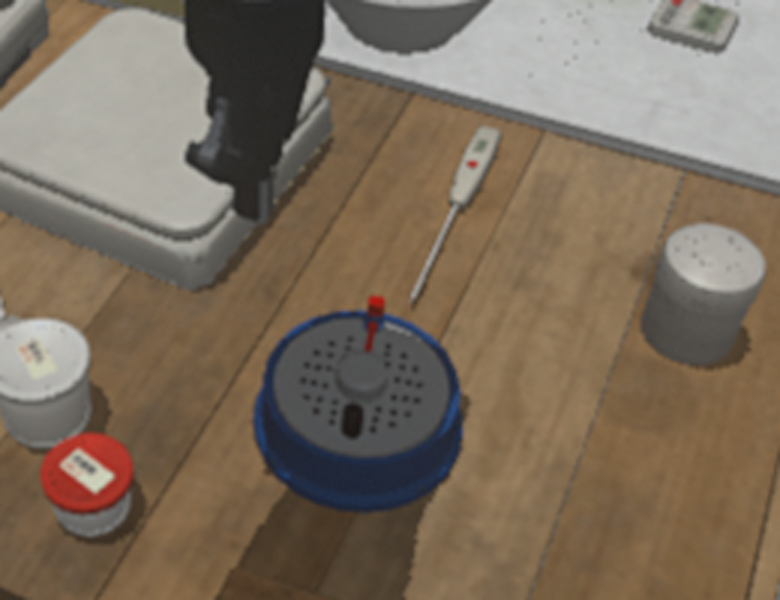

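The plate is seated: it measures 48 mm, flush with the rim, with the hub at 64 mm and the pin centred in the notch. The arm is clear and nothing else has moved. Handing in.

```bash
python3 -c "
from h import *
print(workorder.hand_in())"
```

```text
the job is handed in; nothing more can be done
None
```

The die plate is turned onto the key pin and fully seated, and I handed the job in at about 14.7 s.

- **Turning:** I pushed the peg about 41° counter-clockwise with the closed fingertip, without gripping the plate. Before pressing, the notch's red line was at 13.2°, the pin at 13.7° and the tab at 13.4°, well inside the roughly 3° clearance.
- **Pressing:** I pressed the hub straight down. It moved at about 4 N for the full 10 mm, then stopped, and I pushed to 17 N to confirm it had bottomed.
- **Last checks:** Wrist-camera depth puts the plate at 48.0 mm, flush with the rim at 47.5 mm, and the hub top at 63.9 mm. The pin is visible centred in the notch, the force is near zero and the gripper is clear at 0.22 m. The items near the press look unmoved in the last picture.

**What went wrong or disagreed:**
- On the way over, before it was near anything, my first wrist turn ran into a joint limit and tilted the tool about 8°. I straightened it and turned the other way.
- The top and scene camera measurements of the plate failed once the arm blocked the view, so alignment rests on the wrist camera.
- The detector gave the same spot for both tubs, so I judged them from the pictures.

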